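# Complete the pinwheel layer of plywood cases on the pallet slab

### The job

Finish the layer of plywood cases on the wooden pallet slab: take the two loose blue-handled cases and set one in each of the two empty outlined places, turned to fit its outline so that the four make the pinwheel, flat on the slab. Set them down, do not let them drop, and leave the orange-handled case where it is.

Things in the scene. Friction and masses are not known exactly. Their poses are not given: they have to be found in the camera images.
- slab: Wooden pallet slab 270 x 270 mm, deck 36 mm high, fixed. Origin: centre of its underside; x, y along its edges, z up. Two blue-handled cases are screwed to it, long side along x, at (x, y) = (40, 81) and (-40, -81) mm. The empty places (white outlines), long side along y, are centred at (81, -40) and (-81, 40) mm, 12 mm from either neighbour. Either loose case fits either place.
- case_a_handle (a point): First loose case with a blue handle, to be placed. Plywood, 150 (own x) x 68 (y) x 60 mm high, about 0.45 kg, loose and upright on the bench. An upright grip board stands on the middle of its lid: 80 mm long (x), 22 thick (y), 44 high. This point is the grip board's centre: 82 mm above the case's underside, 22 mm above the lid; z up. A half turn makes no difference.
- case_b_handle (a point): Second loose case with a blue handle, to be placed. Plywood, 150 (own x) x 68 (y) x 60 mm high, about 0.45 kg, loose and upright on the bench. An upright grip board stands on the middle of its lid: 80 mm long (x), 22 thick (y), 44 high. This point is the grip board's centre: 82 mm above the case's underside, 22 mm above the lid; z up. A half turn makes no difference.
- reject_handle (a point): Faulty case with an orange handle, to be left alone. Plywood, 150 (own x) x 68 (y) x 60 mm high, about 0.45 kg, loose and upright on the bench. An upright grip board stands on the middle of its lid: 80 mm long (x), 22 thick (y), 44 high. This point is the grip board's centre: 82 mm above the case's underside, 22 mm above the lid; z up. A half turn makes no difference.
There are look-alikes about, which are no part of the job. Leave any purple look-alike of the part that bears case_a_handle alone.

How it is judged:
By the outcome, as a careful person would: the job done as asked, in the order asked, and still so for the second after the job is handed in, with the robot touching nothing.
It also fails if it takes over 64 s, if anything falls off the work surface, if the arm or the gripper's body presses on something with over 40 N, if the wrist force passes 120 N, or if a joint passes its speed limit or range.

### The arm

A 6-joint arm with a two-finger parallel gripper is mounted at the origin on the work surface. World frame = base frame: x ahead of the robot, y to its left, z up, the work surface at z = 0. Lengths are in m, angles in rad, forces in N, time in s.
With the tool pointing down it reaches from about 0.275 to 0.85 m from the base axis. Payload 5.2 kg.
Tool frame: the origin (TCP) lies on the centre line of the jaws, within the pads' length; the fingertips stand 17 mm ahead of it and the grasp point (between the pads) lies 2 mm behind it; z points along the fingers, y is the line along which they close (so a half turn about z gives the same grasp; the last joint's range is limited). The gripper opens to 85 mm and grips with 20 to 120 N. Pads are 22 mm wide; open, the fingers measure 114 mm over their backs; the gripper's body (76 mm by 85 mm) begins 54 mm behind the grasp point. The pads swing forward as they close: fully open they stand 13 mm farther back than shut.
Start: joints at [-1.313, 0.259, 1.535, -0, 1.348, -0.203], TCP at [0.245, -0.493, 0.248] pointing down, gripper open.
Joint ranges: [-3.14, 3.14], [-0.91, 2.08], [0.19, 2.58], [-1.22, 4.36], [0.22, 2.71], [-3.12, 3.12]. Speed limits (rad/s): [2.57, 2.57, 3.14, 3.14, 3.14, 3.14].

### API

Orientations are given as a rotation vector (axis times angle).
In Python, from cell import bot gives the robot as it stands.
- The arm moves only by the tool send_rows, never from a script. Its argument "increments" is a list of rows, each an object with "hand": the gripper's target within -1 to 1 (fully open at 1, half-way at 0, shut at -1); "dp": the shift along the world's x, y, z in m, a list of three; "twist": the turn about the world's z in degrees. In form: [{"hand": hand, "dp": [dx, dy, dz], "twist": twist}, ...]. A call has exactly 10 rows; each row shifts and turns the commanded pose from where the row before left it; what a row does not reach is not made up. A row lasts 1/12 s, in which the tool goes at most 41.7 mm and 7.16 degrees, less where a joint would pass 70% of its speed; a pose out of reach is approached as far as the arm can. A call is refused whole if a number of a shift passes 0.0417 or a number of a turn 7.16, either way. A call with a gripper value outside its range is refused whole. The fingers move at their own pace and stop on an object; "squeeze" is the grip in N (left out, the last holds). Time passes only in rows, so rows that do not move let the fingers close, or fill a call up. It gives the time, the measured TCP pose, the force, the opening and the grip force at its end, in the units of the state.
- bot.get_obs(): the state, without advancing time (a new reading comes with each control period).
- bot.camera(name): name is "side" or "top"; returns a dict with "image" (420x560x3 uint8, red, green, blue), "fovy" (degrees; the focal length in pixels is half the picture's height over the tangent of half this angle, whatever the lens; pixels are square), "cx", "cy" (the principal point, pixels), "rvec" (rotation vector, rad) and "tvec" (3), from world to camera coordinates, as OpenCV has them. Camera axes: x right, y down, z forward; pixel columns grow to the right and rows downward; lengths in m; the calibration is good to about 2 mm. A picture is of the moment at which its call begins. There is no depth.
- bot.close_job(): hands the job in; it is judged then, once.
The state is a dict: "clock": time; "q": joint angles; "joint_vel": joint speeds; "effort": joint torques, N m; "position": TCP position; "ee_rot": TCP orientation; "force": force on the tool from outside, world axes, zero at the start; "ft_torque": the same for the moment, N m; "width": finger opening in m; "grasp_force": force on a finger pad.
Only numpy, scipy, OpenCV 4.12 (cv2) and the standard library are available. Lean on these libraries where they do the work, as an engineer would, in place of code of your own. Each camera call takes 0.05 s, during which the arm holds its last target. There are 200 camera calls.

## Working session

There is one attempt and no reset: what is moved stays moved. The work goes in short steps, Python scripts to look and compute and a tool call to move; the robot and the scene stay as the last step left them, time stands still between calls to the robot, and variables do not carry over. Pictures are saved under pics/ and viewed, at most 10 in all, crops included, and the job is handed in when it is done.

Besides the shell and the picture viewer there is one more tool, called as a command line: name --argument value ..., lists and objects as JSON in quotes. send_rows: Moves the arm, as the interface text tells. Its arguments: {"type":"object","properties":{"increments":{"type":"array","items":{"type":"object","properties":{"hand":{"type":"number"},"dp":{"type":"array","items":{"type":"number"}},"twist":{"type":"number"}}}},"squeeze":{"type":"number"}},"required":["increments"]}

```bash
mkdir -p pics
cat > h.py <<'E'
import numpy as np, cv2, json
from cell import bot
def cam(n):
    c=bot.camera(n); im=c["image"]; f=im.shape[0]/2/np.tan(np.radians(c["fovy"])/2)
    K=np.array([[f,0,c["cx"]],[0,f,c["cy"]],[0,0,1]]); R=cv2.Rodrigues(np.array(c["rvec"],float))[0]; t=np.array(c["tvec"],float).ravel()
    return dict(im=im,K=K,R=R,t=t)
def ray(c,uv):
    d=c["R"].T@np.linalg.inv(c["K"])@np.array([uv[0],uv[1],1.]); return -c["R"].T@c["t"],d/np.linalg.norm(d)
def onplane(c,uv,z):
    o,d=ray(c,uv); return o+d*(z-o[2])/d[2]
def proj(c,p):
    q=c["K"]@(c["R"]@np.array(p,float)+c["t"]); return q[:2]/q[2]
def save(c,name,crop=None,s=1):
    im=c["im"]
    if crop: x0,y0,x1,y1=crop; im=im[y0:y1,x0:x1]
    im=cv2.resize(im,None,fx=s,fy=s,interpolation=cv2.INTER_CUBIC) if s!=1 else im
    cv2.imwrite("pics/"+name+".png",im[:,:,::-1])
E
python3 - <<'E'
from h import *
for n in("top","side"):
    c=cam(n); save(c,n+"1"); print(n,-c["R"].T@c["t"],c["K"][0,0]); np.savez(n+"1.npz",**c)
print(bot.get_obs())
E
```

```text
top [0.38160022 0.08697475 1.17474662] 402.5379808170263
side [-0.11490558  0.96427165  0.74111321] 427.17801198041786
{'clock': 0.1, 'q': array([-1.31280877e+00,  2.59250272e-01,  1.53597653e+00, -3.63260486e-05,
        1.34800566e+00, -2.02820444e-01]), 'joint_vel': array([-2.03360730e-05, -2.32096757e-03, -3.59431180e-03,  1.84824927e-04,
        7.67109638e-04, -1.58367960e-03]), 'effort': array([ 3.09300107e-03, -4.46973073e+01, -2.91246539e+01, -7.95141932e-05,
        6.32432799e-03,  8.56653116e-06]), 'position': array([ 0.24445192, -0.49218535,  0.24756733]), 'ee_rot': array([-3.05697579e+00, -7.17086437e-01,  1.26593669e-04]), 'force': array([ 0.5299309 , -0.13406128, -0.09969861]), 'ft_torque': array([-0.03016095,  0.01485082, -0.0080266 ]), 'grasp_force': 0.0, 'width': 0.08544338509420565}
```

View pics/top1.png

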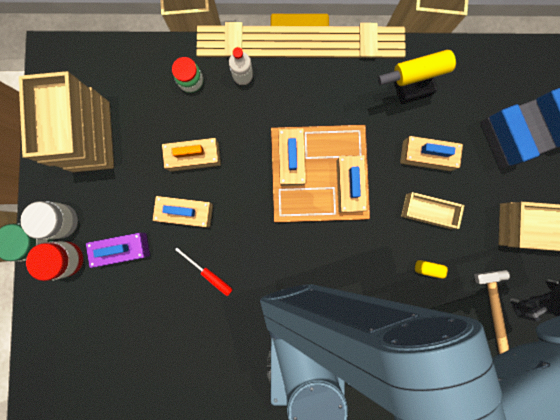

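View pics/side1.png

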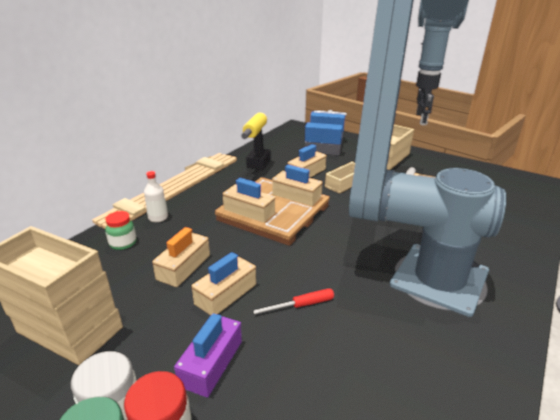

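The top view shows five blue handles. The ones at (182,211) and (438,150) are on loose plywood cases, so they fit case_a and case_b. Those at (292,153) and (354,182) are on the cases screwed to the slab. The one at (109,250) is on the purple look-alike. The orange reject is at (187,151). I'll confirm this in a crop and measure.

Run:
```python
from h import *
c=dict(np.load("top1.npz"))
save(c,"crop1",(80,110,480,260),2)
hsv=cv2.cvtColor(c["im"],cv2.COLOR_RGB2HSV)
for nm,lo,hi in(("blue",(100,120,50),(125,255,255)),("orange",(8,220,180),(20,255,255))):
    m=cv2.inRange(hsv,lo,hi)
    for k in cv2.findContours(m,cv2.RETR_EXTERNAL,cv2.CHAIN_APPROX_NONE)[0]:
        if 80<cv2.contourArea(k)<900:
            u=k.reshape(-1,2).astype(float); M=k.reshape(-1,2).mean(0)
            v=hsv[...,2][tuple(u.astype(int).T[::-1])]
            P=np.array([onplane(c,q,0.104)[:2] for q in u],np.float32)
            r=cv2.minAreaRect(P*1000); print(nm,M.round(1),[np.round(x,1) for x in r])
            if nm=="blue": mm=np.zeros_like(m);cv2.drawContours(mm,[k],-1,255,-1); print(np.histogram(hsv[...,2][mm>0],8))
```

```text
blue [110.3 250.3] [array([330.4, 526.9]), array([21.4, 90.9]), np.float64(10.2)]
(array([ 26,   2,   4,   3,  16,  11,  22, 186]), array([ 61.   ,  83.375, 105.75 , 128.125, 150.5  , 172.875, 195.25 ,
       217.625, 240.   ]))
blue [178.2 210.6] [array([436.4, 350.1]), array([82.2, 19.3]), np.float64(83.5)]
(array([  8,   2,   1,   3,   5,   6,  17, 181]), array([ 64.  ,  86.75, 109.5 , 132.25, 155.  , 177.75, 200.5 , 223.25,
       246.  ]))
blue [354.6 181.7] [array([ 516.2, -120.7]), array([78.1, 24.2]), np.float64(0.2)]
(array([ 29,   2,   5,   4,  11,  10,   8, 199]), array([ 66.   ,  88.125, 110.25 , 132.375, 154.5  , 176.625, 198.75 ,
       220.875, 243.   ]))
blue [438.  149.6] [array([ 603.6, -346.3]), array([86.5, 26.3]), np.float64(82.0)]
(array([ 69,   8,   4,   9,   9,  11,   9, 175]), array([ 64.  ,  85.25, 106.5 , 127.75, 149.  , 170.25, 191.5 , 212.75,
       234.  ]))
blue [292.1 153.5] [array([590.2,  46.4]), array([81.8, 20.1]), np.float64(2.6)]
(array([  2,   2,   4,   0,   2,  11,  15, 191]), array([ 66.  ,  88.75, 111.5 , 134.25, 157.  , 179.75, 202.5 , 225.25,
       248.  ]))
blue [552.4 115.2] [array([ 695.8, -646.3]), array([ 59.7, 160.4]), np.float64(87.4)]
(array([657,  18,  11,   8,  12,  15,  13,  64]), array([ 55.   ,  76.375,  97.75 , 119.125, 140.5  , 161.875, 183.25 ,
       204.625, 226.   ]))
```

View pics/crop1.png

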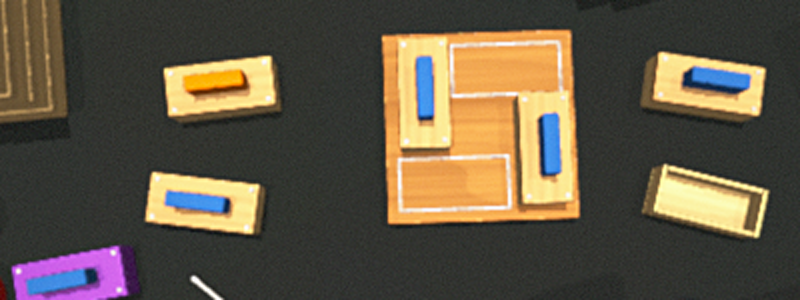

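The crop confirms it. In full-image pixels, the plywood cases with blue handles at (178,211) and (438,150) are the two to move. The purple one at (110,250), the orange one at (187,151) and the slab-mounted ones at (292,153) and (354,182) stay. Next I'll refine the poses.

```bash
cat > meas.py <<'E'
from h import *
def rect(c,m,seed,z):
    n,l,s,_=cv2.connectedComponentsWithStats(m); 
    k=l[int(seed[1]),int(seed[0])]
    if k==0: k=min(range(1,n),key=lambda i:np.hypot(*(_[i]-seed))+(1e3 if s[i][4]<30 else 0))
    ks=cv2.findContours((l==k).astype(np.uint8),cv2.RETR_EXTERNAL,cv2.CHAIN_APPROX_NONE)[0]
    u=max(ks,key=len).reshape(-1,2)
    P=np.array([onplane(c,q,z)[:2] for q in u],np.float32)*1000
    b=cv2.boxPoints(cv2.minAreaRect(P)); e=b[1]-b[0]; f=b[2]-b[1]
    L=e if np.hypot(*e)>np.hypot(*f) else f
    ys,xs=np.nonzero(l==k); ce=onplane(c,(xs.mean(),ys.mean()),z)[:2]*1000
    return b.mean(0).round(1),ce.round(1),round(float(np.degrees(np.arctan2(L[1],L[0]))%180),1),sorted([round(float(np.hypot(*e)),1),round(float(np.hypot(*f)),1)])
def blue(c): 
    h=cv2.cvtColor(c["im"],cv2.COLOR_RGB2HSV); return cv2.inRange(h,(100,110,185),(125,255,255))
def lid(c):
    h=cv2.cvtColor(c["im"],cv2.COLOR_RGB2HSV); return cv2.inRange(h,(10,25,185),(30,150,255))|blue(c)
E
python3 - <<'E'
from meas import *
c=dict(np.load("top1.npz"))
for nm,s,zh,zl in(("A",(182,211),.104,.060),("B",(438,149),.104,.060),("F1",(292,153),.140,.096),("F2",(354,182),.140,.096)):
    print(nm,"h",*rect(c,blue(c),s,zh)); print("   lid",*rect(c,lid(c),s,zl))
h=cv2.cvtColor(c["im"],cv2.COLOR_RGB2HSV)
print(h[130,303],h[160,320],h[200,310],h[170,285])
w=cv2.inRange(h,(0,0,190),(180,70,255))
for s in((333,132),(307,190)): print("outline",*rect(c,w,s,.036))
ob=cv2.inRange(h,(5,100,100),(20,255,255)); 
ob=cv2.morphologyEx(ob|lid(c)|w,cv2.MORPH_CLOSE,np.ones((3,3)))
print("slab",*rect(c,ob,(325,170),.036))
E
```

```text
A h [437.2 353.2] [437.  352.7] 83.1 [19.1, 75.9]
   lid [437.5 353.4] [437.6 353.5] 83.5 [69.1, 151.0]
B h [ 606.9 -352.9] [ 606.8 -353.1] 81.4 [17.9, 74.6]
   lid [ 607.3 -353.1] [ 607.4 -352.8] 81.6 [69.2, 150.7]
F1 h [585.6  47.9] [585.2  47.9] 2.8 [19.4, 74.3]
   lid [589.3   7.3] [590.   39.2] 0.2 [149.0, 153.4]
F2 h [ 511.7 -116.2] [ 512.7 -116.2] 179.5 [18.1, 75.6]
   lid [ 548.9 -117.2] [ 524.  -117.3] 3.7 [78.2, 223.4]
[ 22 131 248] [ 15 183 220] [ 15 167 238] [ 22 115 252]
outline [632.5 -71.7] [637.8 -62.1] 92.1 [78.0, 159.8]
outline [467.6   2.2] [465.1   0.9] 92.4 [77.7, 159.4]
slab [550.1 -35. ] [548.7 -34.3] 2.1 [272.6, 272.7]
```

Measured poses in mm and degrees:

| Item | x, y | Angle |
|---|---|---|
| Case A | (437, 353) | long axis 83.3° |
| Case B | (607, -353) | long axis 81.5° |
| Place 1 | (632, -71.5) | 92.1° |
| Place 2 | (467.4, 2.4) | 92.1° |

I'm taking case B to place 1 first, starting with the approach.

send_rows --increments '[{"hand":1,"dp":[0.018,0.007,0],"twist":2.75},{"hand":1,"dp":[0.018,0.007,0],"twist":2.75},{"hand":1,"dp":[0.018,0.007,0],"twist":2.75},{"hand":1,"dp":[0.018,0.007,0],"twist":2.75},{"hand":1,"dp":[0.018,0.007,0],"twist":2.75},{"hand":1,"dp":[0.018,0.007,0],"twist":2.75},{"hand":1,"dp":[0.018,0.007,0],"twist":2.75},{"hand":1,"dp":[0.018,0.007,0],"twist":2.75},{"hand":1,"dp":[0.018,0.007,0],"twist":2.75},{"hand":1,"dp":[0.018,0.007,0],"twist":2.75}]' --squeeze 60

```text
clock: 0.93
position: [0.4253, -0.4219, 0.2477]
ee_rot: [-2.798, -1.427, 0.0]
force: [-0.2, 0.3, 0.0]
width: 0.0855
grasp_force: 0.0
```

send_rows --increments '[{"hand":1,"dp":[0.018,0.007,0],"twist":2.75},{"hand":1,"dp":[0.018,0.007,0],"twist":2.75},{"hand":1,"dp":[0.018,0.007,0],"twist":2.75},{"hand":1,"dp":[0.018,0.007,0],"twist":2.75},{"hand":1,"dp":[0.018,0.007,0],"twist":2.75},{"hand":1,"dp":[0.018,0.007,0],"twist":2.75},{"hand":1,"dp":[0.018,0.007,0],"twist":2.75},{"hand":1,"dp":[0.018,0.007,0],"twist":2.75},{"hand":1,"dp":[0.018,0.007,0],"twist":2.75},{"hand":1,"dp":[0,0,0],"twist":2.75}]'

```text
clock: 1.77
position: [0.5893, -0.3575, 0.2471]
ee_rot: [-2.376, -2.054, -0.002]
force: [0.6, 0.6, -0.1]
width: 0.0854
grasp_force: 0.0
```

send_rows --increments '[{"hand":1,"dp":[0.009,0.002,0],"twist":0},{"hand":1,"dp":[0.009,0.002,0],"twist":0},{"hand":1,"dp":[0,0,-0.02],"twist":0},{"hand":1,"dp":[0,0,-0.02],"twist":0},{"hand":1,"dp":[0,0,-0.02],"twist":0},{"hand":1,"dp":[0,0,-0.02],"twist":0},{"hand":1,"dp":[0,0,0],"twist":0},{"hand":1,"dp":[0,0,0],"twist":0},{"hand":1,"dp":[0,0,0],"twist":0},{"hand":1,"dp":[0,0,0],"twist":0}]'

```text
clock: 2.6
position: [0.6054, -0.3564, 0.1703]
ee_rot: [2.38, 2.046, 0.001]
force: [0.0, -0.4, 0.7]
width: 0.0857
grasp_force: 0.0
```

Run:
```python
from h import *
c=cam("side"); save(c,"side2",(240,60,440,210),4)
print(bot.get_obs()["position"],bot.get_obs()["ee_rot"])
```

```text
[ 0.60540312 -0.3563205   0.17033302] [2.37969792e+00 2.04607152e+00 8.86414687e-04]
```

View pics/side2.png

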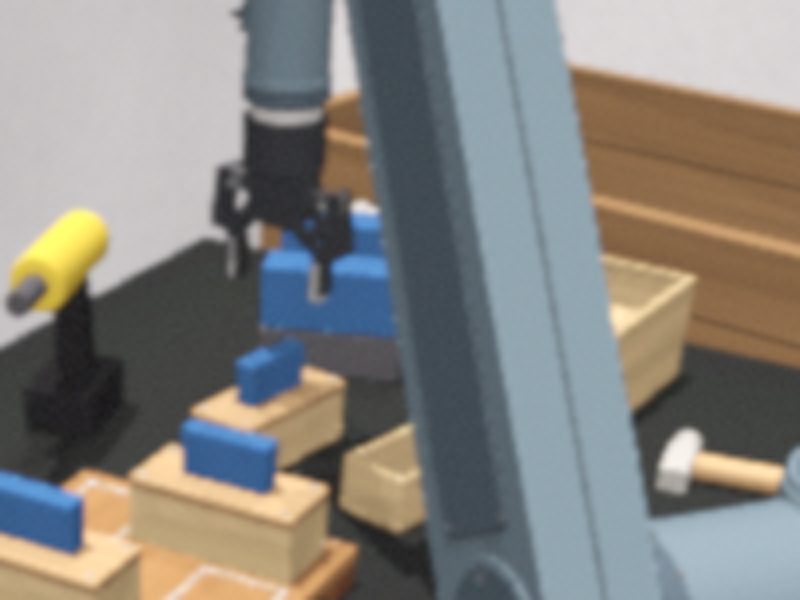

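The crop shows the open jaws at about (235,270) and (318,298), straddling case B's handle at (270,370) in line. I'll descend and grip.

send_rows --increments '[{"hand":1,"dp":[0.0015,0.0035,-0.015],"twist":0},{"hand":1,"dp":[0,0,-0.015],"twist":0},{"hand":1,"dp":[0,0,-0.015],"twist":0},{"hand":1,"dp":[0,0,-0.015],"twist":0},{"hand":1,"dp":[0,0,-0.012],"twist":0},{"hand":1,"dp":[0,0,-0.008],"twist":0},{"hand":1,"dp":[0,0,-0.005],"twist":0},{"hand":1,"dp":[0,0,0],"twist":0},{"hand":1,"dp":[0,0,0],"twist":0},{"hand":1,"dp":[0,0,0],"twist":0}]'

```text
clock: 3.48
position: [0.6066, -0.3525, 0.0844]
ee_rot: [2.38, 2.048, 0.001]
force: [0.2, 0.0, -1.1]
width: 0.0851
grasp_force: 0.0
```

send_rows --increments '[{"hand":-1,"dp":[0,0,0],"twist":0},{"hand":-1,"dp":[0,0,0],"twist":0},{"hand":-1,"dp":[0,0,0],"twist":0},{"hand":-1,"dp":[0,0,0],"twist":0},{"hand":-1,"dp":[0,0,0],"twist":0},{"hand":-1,"dp":[0,0,0],"twist":0},{"hand":-1,"dp":[0,0,0],"twist":0},{"hand":-1,"dp":[0,0,0],"twist":0},{"hand":-1,"dp":[0,0,0],"twist":0},{"hand":-1,"dp":[0,0,0],"twist":0}]' --squeeze 60

```text
clock: 4.32
position: [0.6064, -0.3522, 0.0834]
ee_rot: [2.381, 2.048, 0.0]
force: [1.3, -1.2, 0.0]
width: 0.0215
grasp_force: 62.1
```

send_rows --increments '[{"hand":-1,"dp":[0,0,0.006],"twist":0},{"hand":-1,"dp":[0,0,0.012],"twist":0},{"hand":-1,"dp":[0,0,0.018],"twist":0},{"hand":-1,"dp":[0,0,0.02],"twist":0},{"hand":-1,"dp":[0,0,0.02],"twist":0},{"hand":-1,"dp":[0,0,0.02],"twist":0},{"hand":-1,"dp":[0,0,0.02],"twist":0},{"hand":-1,"dp":[0,0,0.02],"twist":0},{"hand":-1,"dp":[0,0,0.016],"twist":0},{"hand":-1,"dp":[0,0,0.01],"twist":0}]'

```text
clock: 5.15
position: [0.6062, -0.3523, 0.2483]
ee_rot: [2.38, 2.047, 0.0]
force: [0.3, -0.0, -3.7]
width: 0.0212
grasp_force: 61.7
```

send_rows --increments '[{"hand":-1,"dp":[0.001,0.005,0],"twist":0.5},{"hand":-1,"dp":[0.001,0.01,0],"twist":0.5},{"hand":-1,"dp":[0.0013,0.015,0],"twist":0.5},{"hand":-1,"dp":[0.0013,0.016,0],"twist":0.5},{"hand":-1,"dp":[0.0013,0.016,0],"twist":0.6},{"hand":-1,"dp":[0.0013,0.016,0],"twist":0.6},{"hand":-1,"dp":[0.0013,0.016,0],"twist":0.6},{"hand":-1,"dp":[0.0013,0.016,0],"twist":0.5},{"hand":-1,"dp":[0.0013,0.016,0],"twist":0.5},{"hand":-1,"dp":[0.0013,0.016,0],"twist":0.5}]'

```text
clock: 5.98
position: [0.6186, -0.2082, 0.2454]
ee_rot: [2.283, 2.158, 0.0]
force: [0.9, -0.2, -5.1]
width: 0.0212
grasp_force: 61.5
```

send_rows --increments '[{"hand":-1,"dp":[0.0013,0.016,0],"twist":0.6},{"hand":-1,"dp":[0.0013,0.016,0],"twist":0.6},{"hand":-1,"dp":[0.0013,0.016,0],"twist":0.6},{"hand":-1,"dp":[0.0013,0.016,0],"twist":0.6},{"hand":-1,"dp":[0.0013,0.016,0],"twist":0.6},{"hand":-1,"dp":[0.0013,0.016,0],"twist":0.6},{"hand":-1,"dp":[0.0013,0.016,0],"twist":0.6},{"hand":-1,"dp":[0.0013,0.012,0],"twist":0.6},{"hand":-1,"dp":[0.0013,0.008,0],"twist":0.6},{"hand":-1,"dp":[0.0013,0.004,0],"twist":0}]'

```text
clock: 6.82
position: [0.6316, -0.0726, 0.2454]
ee_rot: [-2.178, -2.264, -0.0]
force: [0.4, -1.5, -5.0]
width: 0.0212
grasp_force: 61.5
```

Run:
```python
from h import *
o=bot.get_obs(); r=o["ee_rot"]; print(o["position"],2*np.degrees(np.arctan2(r[1],r[0]))%180,o["force"],o["width"])
c=cam("side"); save(c,"side3",(180,60,380,210),4)
```

```text
[ 0.63163458 -0.07258888  0.24536797] 92.21844852058587 [ 0.42799779 -1.51143704 -4.98621772] 0.021205276619767753
```

View pics/side3.png

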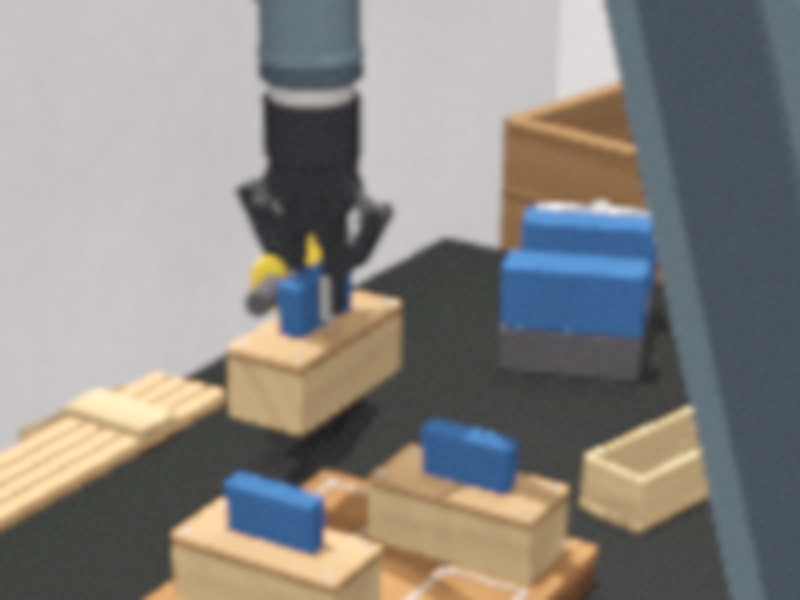

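Case B hangs level in the gripper at about (315,350), with its bottom well above the slab and the screwed-down handles. I'll lower it to just above the deck.

send_rows --increments '[{"hand":-1,"dp":[0.0005,0.0015,-0.006],"twist":0},{"hand":-1,"dp":[0,0,-0.012],"twist":0},{"hand":-1,"dp":[0,0,-0.015],"twist":0},{"hand":-1,"dp":[0,0,-0.015],"twist":0},{"hand":-1,"dp":[0,0,-0.015],"twist":0},{"hand":-1,"dp":[0,0,-0.015],"twist":0},{"hand":-1,"dp":[0,0,-0.012],"twist":0},{"hand":-1,"dp":[0,0,-0.01],"twist":0},{"hand":-1,"dp":[0,0,-0.006],"twist":0},{"hand":-1,"dp":[0,0,0],"twist":0}]'

```text
clock: 7.7
position: [0.6312, -0.0728, 0.1376]
ee_rot: [-2.179, -2.26, 0.002]
force: [-0.3, 0.3, -5.2]
width: 0.0214
grasp_force: 61.4
```

Run:
```python
from meas import *
o=bot.get_obs(); r=o["ee_rot"]; print(o["position"],2*np.degrees(np.arctan2(r[1],r[0]))%180,o["force"],o["width"])
c=cam("top"); save(c,"top3",(230,100,430,250),4)
```

```text
[ 0.63119608 -0.0727786   0.13759435] 92.07295950780372 [-0.25940173  0.29991068 -5.18199715] 0.021374265683916642
```

View pics/top3.png

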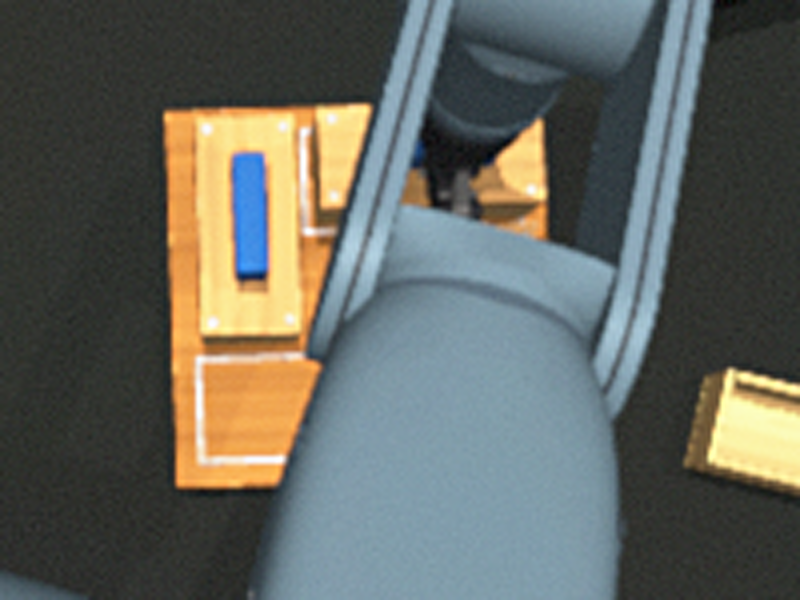

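Case B is over place 1: its left-front corner at (325,205) in the crop lies inside the outline, whose corner shows at (305,232). I'll nudge it by about 2 mm and set it down slowly.

send_rows --increments '[{"hand":-1,"dp":[0.001,0.002,-0.003],"twist":0},{"hand":-1,"dp":[0,0,-0.003],"twist":0},{"hand":-1,"dp":[0,0,-0.003],"twist":0},{"hand":-1,"dp":[0,0,-0.002],"twist":0},{"hand":-1,"dp":[0,0,-0.002],"twist":0},{"hand":-1,"dp":[0,0,-0.002],"twist":0},{"hand":-1,"dp":[0,0,-0.001],"twist":0},{"hand":-1,"dp":[0,0,0],"twist":0},{"hand":-1,"dp":[0,0,0],"twist":0},{"hand":-1,"dp":[0,0,0],"twist":0}]'

```text
clock: 8.58
position: [0.6331, -0.0706, 0.1234]
ee_rot: [2.18, 2.262, 0.0]
force: [0.3, 0.7, -3.9]
width: 0.0211
grasp_force: 61.5
```

send_rows --increments '[{"hand":-1,"dp":[-0.0008,0,-0.001],"twist":0},{"hand":-1,"dp":[0,0,-0.001],"twist":0},{"hand":-1,"dp":[0,0,-0.001],"twist":0},{"hand":-1,"dp":[0,0,-0.0005],"twist":0},{"hand":-1,"dp":[0,0,0],"twist":0},{"hand":-1,"dp":[0,0,0],"twist":0},{"hand":-1,"dp":[0,0,0],"twist":0},{"hand":-1,"dp":[0,0,0],"twist":0},{"hand":-1,"dp":[0,0,0],"twist":0},{"hand":-1,"dp":[0,0,0],"twist":0}]'

```text
clock: 9.42
position: [0.6322, -0.0706, 0.1198]
ee_rot: [-2.18, -2.262, -0.0]
force: [0.3, -0.7, -4.1]
width: 0.0212
grasp_force: 61.5
```

send_rows --increments '[{"hand":-1,"dp":[0,0,-0.0005],"twist":0},{"hand":-1,"dp":[0,0,-0.0005],"twist":0},{"hand":-1,"dp":[0,0,-0.0005],"twist":0},{"hand":-1,"dp":[0,0,0],"twist":0},{"hand":-1,"dp":[0,0,0],"twist":0},{"hand":-1,"dp":[0,0,0],"twist":0},{"hand":-1,"dp":[0,0,0],"twist":0},{"hand":-1,"dp":[0,0,0],"twist":0},{"hand":-1,"dp":[0,0,0],"twist":0},{"hand":-1,"dp":[0,0,0],"twist":0}]'

```text
clock: 10.25
position: [0.6324, -0.0706, 0.1194]
ee_rot: [2.179, 2.261, 0.001]
force: [-1.0, 1.3, 5.2]
width: 0.0216
grasp_force: 62.9
```

The force has gone from -4 to +5 N, so the case is on the deck. I'll release and lift away.

send_rows --increments '[{"hand":-0.4,"dp":[0,0,0],"twist":0},{"hand":-0.3,"dp":[0,0,0],"twist":0},{"hand":0,"dp":[0,0,0],"twist":0},{"hand":0.5,"dp":[0,0,0],"twist":0},{"hand":1,"dp":[0,0,0],"twist":0},{"hand":1,"dp":[0,0,0],"twist":0},{"hand":1,"dp":[0,0,0],"twist":0},{"hand":1,"dp":[0,0,0],"twist":0},{"hand":1,"dp":[0,0,0],"twist":0},{"hand":1,"dp":[0,0,0],"twist":0}]'

```text
clock: 11.08
position: [0.6322, -0.0706, 0.1183]
ee_rot: [2.18, 2.262, 0.0]
force: [-0.1, -0.0, 0.5]
width: 0.0854
grasp_force: 0.0
```

send_rows --increments '[{"hand":1,"dp":[0,0,0.006],"twist":0},{"hand":1,"dp":[0,0,0.012],"twist":0},{"hand":1,"dp":[0,0,0.016],"twist":0},{"hand":1,"dp":[0,0,0.016],"twist":0},{"hand":1,"dp":[0,0,0.016],"twist":0},{"hand":1,"dp":[0,0,0.016],"twist":0},{"hand":1,"dp":[0,0,0.016],"twist":0},{"hand":1,"dp":[0,0,0.016],"twist":0},{"hand":1,"dp":[0,0,0.012],"twist":0},{"hand":1,"dp":[0,0,0.006],"twist":0}]'

```text
clock: 11.92
position: [0.6331, -0.0709, 0.2539]
ee_rot: [2.177, 2.259, 0.003]
force: [-0.8, 0.5, 0.3]
width: 0.0853
grasp_force: 0.0
```

send_rows --increments '[{"hand":1,"dp":[-0.004,0.01,0],"twist":-0.45},{"hand":1,"dp":[-0.01,0.02,0],"twist":-0.45},{"hand":1,"dp":[-0.01,0.023,0],"twist":-0.45},{"hand":1,"dp":[-0.011,0.023,0],"twist":-0.45},{"hand":1,"dp":[-0.011,0.023,0],"twist":-0.45},{"hand":1,"dp":[-0.011,0.023,0],"twist":-0.45},{"hand":1,"dp":[-0.011,0.023,0],"twist":-0.45},{"hand":1,"dp":[-0.011,0.023,0],"twist":-0.45},{"hand":1,"dp":[-0.011,0.023,0],"twist":-0.45},{"hand":1,"dp":[-0.011,0.023,0],"twist":-0.45}]'

```text
clock: 12.75
position: [0.5295, 0.145, 0.2497]
ee_rot: [-2.267, -2.173, 0.001]
force: [0.3, 0.3, 0.1]
width: 0.0855
grasp_force: 0.0
```

send_rows --increments '[{"hand":1,"dp":[-0.011,0.023,0],"twist":-0.45},{"hand":1,"dp":[-0.011,0.023,0],"twist":-0.45},{"hand":1,"dp":[-0.011,0.023,0],"twist":-0.45},{"hand":1,"dp":[-0.011,0.023,0],"twist":-0.45},{"hand":1,"dp":[-0.011,0.023,0],"twist":-0.45},{"hand":1,"dp":[-0.011,0.023,0],"twist":-0.45},{"hand":1,"dp":[-0.011,0.023,0],"twist":-0.45},{"hand":1,"dp":[-0.011,0.023,0],"twist":-0.45},{"hand":1,"dp":[-0.007,0.017,0],"twist":-0.45},{"hand":1,"dp":[0,0.008,0],"twist":-0.45}]'

```text
clock: 13.58
position: [0.4334, 0.3545, 0.2497]
ee_rot: [-2.348, -2.085, 0.002]
force: [-1.5, -0.9, -0.3]
width: 0.0855
grasp_force: 0.0
```

Run:
```python
from meas import *
o=bot.get_obs(); r=o["ee_rot"]; print(o["position"],2*np.degrees(np.arctan2(r[1],r[0]))%180,o["force"],o["width"])
c=cam("top"); save(c,"top4"); print("B",*rect(c,blue(c),(333,143),.140))
```

```text
[0.43344178 0.35450613 0.24973486] 83.21424041057924 [-1.46736963 -0.8651338  -0.26813559] 0.08546279939515206
B [632.  -70.9] [632.2 -71.5] 94.1 [18.3, 75.9]
```

View pics/top4.png

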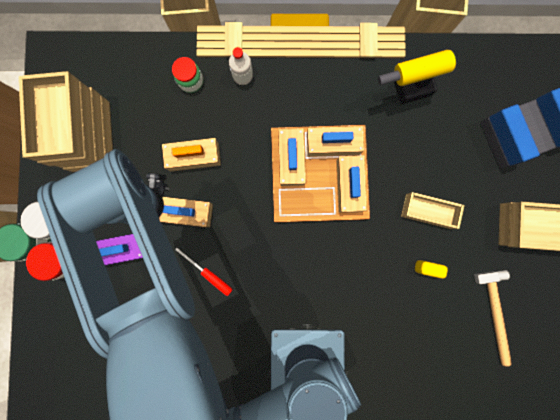

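Case B sits in place 1, with its handle at (338,138) measuring (632, -71) as wanted. Case A is undisturbed at (182,211), with the gripper above it. I'll descend and grip.

send_rows --increments '[{"hand":1,"dp":[0.0035,-0.0015,-0.01],"twist":0},{"hand":1,"dp":[0,0,-0.02],"twist":0},{"hand":1,"dp":[0,0,-0.02],"twist":0},{"hand":1,"dp":[0,0,-0.02],"twist":0},{"hand":1,"dp":[0,0,-0.02],"twist":0},{"hand":1,"dp":[0,0,-0.01],"twist":0},{"hand":1,"dp":[0,0,0],"twist":0},{"hand":1,"dp":[0,0,0],"twist":0},{"hand":1,"dp":[0,0,0],"twist":0},{"hand":1,"dp":[0,0,0],"twist":0}]'

```text
clock: 14.47
position: [0.4407, 0.3511, 0.1517]
ee_rot: [2.351, 2.083, 0.004]
force: [0.5, -1.1, -0.0]
width: 0.0853
grasp_force: 0.0
```

send_rows --increments '[{"hand":1,"dp":[-0.0035,0.002,-0.01],"twist":0},{"hand":1,"dp":[0,0,-0.014],"twist":0},{"hand":1,"dp":[0,0,-0.014],"twist":0},{"hand":1,"dp":[0,0,-0.012],"twist":0},{"hand":1,"dp":[0,0,-0.01],"twist":0},{"hand":1,"dp":[0,0,-0.005],"twist":0},{"hand":1,"dp":[0,0,-0.002],"twist":0},{"hand":1,"dp":[0,0,0],"twist":0},{"hand":1,"dp":[0,0,0],"twist":0},{"hand":1,"dp":[0,0,0],"twist":0}]'

```text
clock: 15.3
position: [0.4367, 0.3532, 0.084]
ee_rot: [2.351, 2.084, 0.002]
force: [0.5, 0.9, -0.2]
width: 0.0854
grasp_force: 0.0
```

send_rows --increments '[{"hand":-1,"dp":[0,0,0],"twist":0},{"hand":-1,"dp":[0,0,0],"twist":0},{"hand":-1,"dp":[0,0,0],"twist":0},{"hand":-1,"dp":[0,0,0],"twist":0},{"hand":-1,"dp":[0,0,0],"twist":0},{"hand":-1,"dp":[0,0,0],"twist":0},{"hand":-1,"dp":[0,0,0],"twist":0},{"hand":-1,"dp":[0,0,0],"twist":0},{"hand":-1,"dp":[0,0,0],"twist":0},{"hand":-1,"dp":[0,0,0],"twist":0}]' --squeeze 60

```text
clock: 16.13
position: [0.4364, 0.3529, 0.0835]
ee_rot: [2.351, 2.084, 0.001]
force: [1.3, 0.4, 2.7]
width: 0.0214
grasp_force: 59.5
```

send_rows --increments '[{"hand":-1,"dp":[0,0,0.006],"twist":0},{"hand":-1,"dp":[0,0,0.012],"twist":0},{"hand":-1,"dp":[0,0,0.018],"twist":0},{"hand":-1,"dp":[0,0,0.02],"twist":0},{"hand":-1,"dp":[0,0,0.02],"twist":0},{"hand":-1,"dp":[0,0,0.02],"twist":0},{"hand":-1,"dp":[0,0,0.02],"twist":0},{"hand":-1,"dp":[0,0,0.02],"twist":0},{"hand":-1,"dp":[0,0,0.016],"twist":0},{"hand":-1,"dp":[0,0,0.01],"twist":0}]'

```text
clock: 16.97
position: [0.4358, 0.3529, 0.2464]
ee_rot: [-2.351, -2.084, 0.0]
force: [-0.4, 0.2, -6.7]
width: 0.021
grasp_force: 59.5
```

send_rows --increments '[{"hand":-1,"dp":[0.0015,-0.006,0],"twist":0.45},{"hand":-1,"dp":[0.0015,-0.012,0],"twist":0.45},{"hand":-1,"dp":[0.0015,-0.018,0],"twist":0.45},{"hand":-1,"dp":[0.0015,-0.02,0],"twist":0.45},{"hand":-1,"dp":[0.0015,-0.02,0],"twist":0.45},{"hand":-1,"dp":[0.0015,-0.02,0],"twist":0.45},{"hand":-1,"dp":[0.0015,-0.02,0],"twist":0.45},{"hand":-1,"dp":[0.0015,-0.02,0],"twist":0.45},{"hand":-1,"dp":[0.0015,-0.02,0],"twist":0.45},{"hand":-1,"dp":[0.0015,-0.02,0],"twist":0.45}]'

```text
clock: 17.8
position: [0.4499, 0.1754, 0.2435]
ee_rot: [-2.265, -2.174, 0.005]
force: [-0.2, 0.1, -5.2]
width: 0.0213
grasp_force: 59.3
```

send_rows --increments '[{"hand":-1,"dp":[0.0016,-0.02,0],"twist":0.45},{"hand":-1,"dp":[0.0016,-0.02,0],"twist":0.45},{"hand":-1,"dp":[0.0016,-0.02,0],"twist":0.45},{"hand":-1,"dp":[0.0016,-0.02,0],"twist":0.45},{"hand":-1,"dp":[0.0016,-0.02,0],"twist":0.45},{"hand":-1,"dp":[0.0016,-0.02,0],"twist":0.45},{"hand":-1,"dp":[0.0016,-0.02,0],"twist":0.45},{"hand":-1,"dp":[0.0016,-0.018,0],"twist":0.45},{"hand":-1,"dp":[0.0016,-0.01,0],"twist":0.45},{"hand":-1,"dp":[0.0016,-0.006,0],"twist":0.45}]'

```text
clock: 18.63
position: [0.4661, 0.0014, 0.2437]
ee_rot: [-2.18, -2.259, 0.003]
force: [-0.4, 0.9, -5.3]
width: 0.0213
grasp_force: 59.3
```

send_rows --increments '[{"hand":-1,"dp":[0,0,0],"twist":0},{"hand":-1,"dp":[0,0,0],"twist":0},{"hand":-1,"dp":[0,0,-0.006],"twist":0},{"hand":-1,"dp":[0,0,-0.012],"twist":0},{"hand":-1,"dp":[0,0,-0.014],"twist":0},{"hand":-1,"dp":[0,0,-0.012],"twist":0},{"hand":-1,"dp":[0,0,-0.006],"twist":0},{"hand":-1,"dp":[0,0,0],"twist":0},{"hand":-1,"dp":[0,0,0],"twist":0},{"hand":-1,"dp":[0,0,0],"twist":0}]'

```text
clock: 19.47
position: [0.4677, 0.0031, 0.1959]
ee_rot: [2.179, 2.262, 0.001]
force: [-0.2, 0.1, -5.3]
width: 0.0212
grasp_force: 59.3
```

Run:
```python
from h import *
o=bot.get_obs(); r=o["ee_rot"]; print(o["position"],2*np.degrees(np.arctan2(r[1],r[0]))%180,o["force"],o["width"])
c=cam("side"); save(c,"side5",(180,100,380,250),4)
```

```text
[0.46765922 0.00307737 0.19590947] 92.13171938292429 [-0.23937793  0.09526223 -5.29805036] 0.021197149155993203
```

View pics/side5.png

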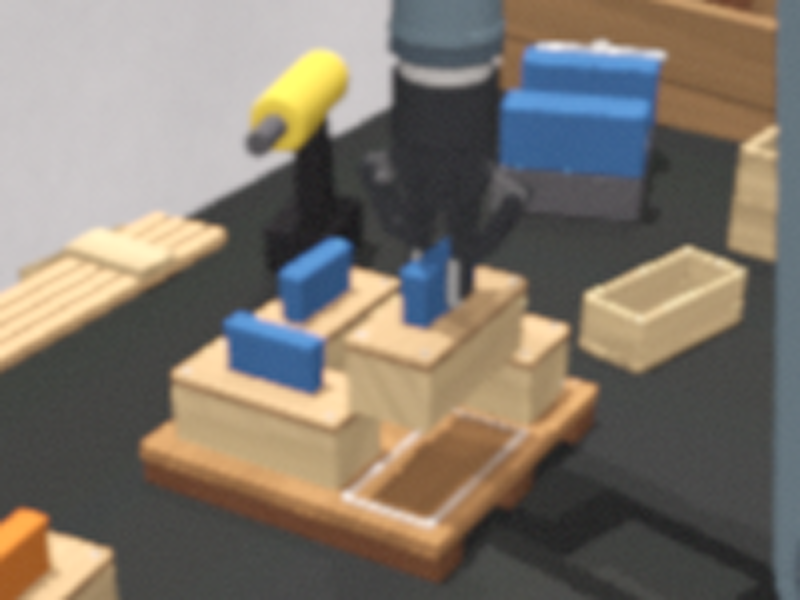

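Case A hangs level at about (435,340) in the crop, over the last outline (corners at about (345,495), (432,522) and (525,432)), and case B stands in its place. I'll lower it.

send_rows --increments '[{"hand":-1,"dp":[0,-0.0005,-0.006],"twist":0},{"hand":-1,"dp":[0,0,-0.012],"twist":0},{"hand":-1,"dp":[0,0,-0.014],"twist":0},{"hand":-1,"dp":[0,0,-0.013],"twist":0},{"hand":-1,"dp":[0,0,-0.01],"twist":0},{"hand":-1,"dp":[0,0,-0.006],"twist":0},{"hand":-1,"dp":[0,0,-0.003],"twist":0},{"hand":-1,"dp":[0,0,0],"twist":0},{"hand":-1,"dp":[0,0,0],"twist":0},{"hand":-1,"dp":[0,0,0],"twist":0}]'

```text
clock: 20.35
position: [0.4678, 0.0022, 0.132]
ee_rot: [2.179, 2.261, 0.001]
force: [-0.5, -0.3, -5.9]
width: 0.0215
grasp_force: 59.3
```

send_rows --increments '[{"hand":-1,"dp":[0,0,-0.002],"twist":0},{"hand":-1,"dp":[0,0,-0.003],"twist":0},{"hand":-1,"dp":[0,0,-0.002],"twist":0},{"hand":-1,"dp":[0,0,-0.002],"twist":0},{"hand":-1,"dp":[0,0,-0.001],"twist":0},{"hand":-1,"dp":[0,0,-0.001],"twist":0},{"hand":-1,"dp":[0,0,-0.0005],"twist":0},{"hand":-1,"dp":[0,0,0],"twist":0},{"hand":-1,"dp":[0,0,0],"twist":0},{"hand":-1,"dp":[0,0,0],"twist":0}]'

```text
clock: 21.18
position: [0.4673, 0.0023, 0.1199]
ee_rot: [2.18, 2.262, 0.0]
force: [0.3, -0.0, -6.5]
width: 0.0214
grasp_force: 59.5
```

send_rows --increments '[{"hand":-1,"dp":[0,0,-0.0005],"twist":0},{"hand":-1,"dp":[0,0,-0.0005],"twist":0},{"hand":-1,"dp":[0,0,-0.0005],"twist":0},{"hand":-1,"dp":[0,0,0],"twist":0},{"hand":-1,"dp":[0,0,0],"twist":0},{"hand":-1,"dp":[0,0,0],"twist":0},{"hand":-1,"dp":[0,0,0],"twist":0},{"hand":-1,"dp":[0,0,0],"twist":0},{"hand":-1,"dp":[0,0,0],"twist":0},{"hand":-1,"dp":[0,0,0],"twist":0}]'

```text
clock: 22.02
position: [0.4675, 0.0023, 0.1194]
ee_rot: [2.18, 2.261, 0.001]
force: [-2.1, 0.6, 6.2]
width: 0.0213
grasp_force: 61.0
```

The case is on the deck (+6 N). I'll release, lift and back away.

send_rows --increments '[{"hand":-0.4,"dp":[0,0,0],"twist":0},{"hand":-0.3,"dp":[0,0,0],"twist":0},{"hand":0,"dp":[0,0,0],"twist":0},{"hand":0.5,"dp":[0,0,0],"twist":0},{"hand":1,"dp":[0,0,0],"twist":0},{"hand":1,"dp":[0,0,0],"twist":0},{"hand":1,"dp":[0,0,0],"twist":0},{"hand":1,"dp":[0,0,0],"twist":0},{"hand":1,"dp":[0,0,0],"twist":0},{"hand":1,"dp":[0,0,0],"twist":0}]'

```text
clock: 22.85
position: [0.4672, 0.0024, 0.1183]
ee_rot: [-2.18, -2.262, 0.0]
force: [0.1, 0.1, -0.9]
width: 0.0857
grasp_force: 0.0
```

send_rows --increments '[{"hand":1,"dp":[0,0,0.006],"twist":0},{"hand":1,"dp":[0,0,0.012],"twist":0},{"hand":1,"dp":[0,0,0.016],"twist":0},{"hand":1,"dp":[0,0,0.016],"twist":0},{"hand":1,"dp":[0,0,0.016],"twist":0},{"hand":1,"dp":[0,0,0.016],"twist":0},{"hand":1,"dp":[0,0,0.016],"twist":0},{"hand":1,"dp":[0,0,0.016],"twist":0},{"hand":1,"dp":[0,0,0.012],"twist":0},{"hand":1,"dp":[0,0,0.006],"twist":0}]'

```text
clock: 23.68
position: [0.4679, 0.0022, 0.2525]
ee_rot: [2.178, 2.26, 0.003]
force: [-0.3, -0.7, -0.1]
width: 0.0853
grasp_force: 0.0
```

send_rows --increments '[{"hand":1,"dp":[0,-0.01,0],"twist":0},{"hand":1,"dp":[0,-0.02,0],"twist":0},{"hand":1,"dp":[0,-0.03,0],"twist":0},{"hand":1,"dp":[0,-0.035,0],"twist":0},{"hand":1,"dp":[0,-0.035,0],"twist":0},{"hand":1,"dp":[0,-0.035,0],"twist":0},{"hand":1,"dp":[0,-0.035,0],"twist":0},{"hand":1,"dp":[0,-0.035,0],"twist":0},{"hand":1,"dp":[0,-0.03,0],"twist":0},{"hand":1,"dp":[0,-0.03,0],"twist":0}]'

```text
clock: 24.52
position: [0.466, -0.2949, 0.2491]
ee_rot: [-2.18, -2.259, 0.0]
force: [1.8, 0.3, 0.8]
width: 0.0848
grasp_force: 0.0
```

send_rows --increments '[{"hand":1,"dp":[0,-0.02,0],"twist":0},{"hand":1,"dp":[0,-0.01,0],"twist":0},{"hand":1,"dp":[0,0,0],"twist":0},{"hand":1,"dp":[0,0,0],"twist":0},{"hand":1,"dp":[0,0,0],"twist":0},{"hand":1,"dp":[0,0,0],"twist":0},{"hand":1,"dp":[0,0,0],"twist":0},{"hand":1,"dp":[0,0,0],"twist":0},{"hand":1,"dp":[0,0,0],"twist":0},{"hand":1,"dp":[0,0,0],"twist":0}]'

```text
clock: 25.35
position: [0.4673, -0.3222, 0.2505]
ee_rot: [2.179, 2.262, -0.0]
force: [-0.6, -0.3, 0.3]
width: 0.0849
grasp_force: 0.0
```

Run:
```python
from meas import *
c=cam("top"); save(c,"top6")
for s in((338,138),(305,195),(292,153),(354,182)): print(*rect(c,blue(c),s,.140))
```

```text
[632.2 -70.5] [632.1 -71.3] 90.2 [18.5, 75.8]
[467.    4.2] [467.2   4.4] 90.2 [18.1, 77.4]
[585.6  47.9] [585.2  47.9] 2.8 [19.4, 74.3]
[ 511.7 -116.2] [ 512.7 -116.1] 179.5 [18.1, 75.6]
```

View pics/top6.png

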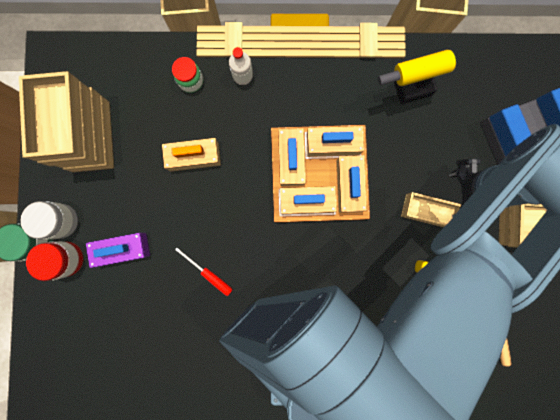

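The picture shows the finished pinwheel, with the new cases at (338,138) and (308,199), each within about 2 mm of its place. The orange case at (190,153) and the purple one at (117,250) are untouched, and the gripper is clear. I'll hand the job in.

```bash
python3 -c "from cell import bot; print(bot.close_job())"
```

```text
the job is handed in; nothing more can be done
None
```

The job is handed in: both loose blue-handled cases stand flat in the two empty places, within about 2 mm by camera, completing the pinwheel at about 25 s, and the orange and purple cases were not touched.

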